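# Tidy the wash slab: brushes, soap and plug to their places

### The arm

A 7-joint arm with a two-finger parallel gripper is mounted at the origin on the work surface. World frame = base frame: x ahead of the robot, y to its left, z up, the work surface at z = 0. Lengths are in m, angles in rad, forces in N, time in s.
With the tool pointing down it reaches from about 0.4 to 0.85 m from the base axis. Payload 6.9 kg.
Tool frame: the origin (TCP) lies at the very end of the fingers, on their centre line; the grasp point (between the pads) lies env.grip_depth behind it (env.grip_depth is the distance from the TCP to the grasp point, in m); z points along the fingers, y is the direction in which the jaws open and shut (so a half turn about z gives the same grasp; the last joint's range is limited). The gripper opens to 85 mm and grips with 20 to 120 N. Pads are 22 mm wide; open, the fingers measure 114 mm over their backs; the gripper's body (76 mm by 85 mm) begins 54 mm behind the grasp point. The pads swing forward as they close: fully open they stand 13 mm farther back than shut.
Start: joints at [1.442, 0.507, -0.238, 1.5, 0.126, 1.149, -0.155], TCP at [0.145, -0.608, 0.195] pointing down, gripper open.
Joint ranges: [-3.08, 3.08], [-0.24, 2.05], [-1.43, 1.35], [0, 2.5], [-1.52, 4.66], [0.17, 1.96], [-2.89, 2.89]. Speed limits (rad/s): [2.39, 2.39, 3.14, 3.14, 3.14, 3.14, 3.14].

### API

Orientations are given as a 3x3 rotation matrix whose columns are the frame's x, y, z axes.
In Python, from bench import env, claw, kin, optics gives the robot as it stands. Calls block until the motion is done:
- env.movep(position, orientation): joint-space move of the TCP to a pose.
- env.servo_line(position, attitude=None, rate=0.15): straight line of the TCP; attitude=None keeps the orientation; rate is the mean speed in m/s.
- env.movej(angles): joint-space move.
- claw.command_gripper(opening): finger opening in m; the grip force is fixed at half the most; returns when the fingers have stopped.
- env.wait(seconds).
- kin.ik(position, orientation): joint angles nearest the present ones, or None.
- env.get_obs(): the state.
- optics.read_camera(name): name is "side" or "top" or "wrist"; returns the picture (400x640x3 uint8, red, green, blue); there is no depth.
- optics.camera_info(name): a dict with "intrinsics" (3x3 intrinsics, pixels), "dist" ([k1, k2, p1, p2, k3] as OpenCV has them; the pictures are not rectified), "rvec" (rotation vector, rad) and "tvec" (3), from world to camera coordinates, as OpenCV has them; the wrist camera has in their place "T_tool_cam" (4x4, takes a point from camera to tool coordinates, whose origin is the TCP and whose axes are the flange's). Camera axes: x right, y down, z forward; pixel columns grow to the right and rows downward; lengths in m; the calibration is good to about 2 mm. A picture is of the moment at which its call begins: read the wrist's pose just before it. camera_info takes no time and is no camera call.
A pose or a line that the arm cannot do raises env.MotionError and nothing moves.
- env.job_done(): hands the job in, once; it reports no verdict.
The state is a dict: "time": time; "joints": joint angles; "joint_vel": joint speeds; "joint_efforts": joint torques, N m; "tcp_pos": TCP position; "orientation": TCP orientation; "force": force on the tool from outside, world axes, zero at the start; "wrist_torque": the same for the moment, N m; "width": finger opening in m.
Only numpy, scipy, OpenCV 4.12 (cv2) and the standard library are available. Lean on these libraries where they do the work, as an engineer would, in place of code of your own. Each camera call takes 0.05 s, during which the arm holds its last target. There are 200 camera calls.

### The job

Tidy up the wash slab: put both scrubbing brushes in the blue tray, bristles down, both bars of soap flat in the white soap dish, and the black drain plug in the steel bowl, nothing stacked on anything else. Set each thing down gently rather than letting it drop, and leave the grey stone where it is.

Things in the scene. Friction and masses are not known exactly. Their poses are not given: they have to be found in the camera images.
- brush_wood_mid (a point): Scrubbing brush lying bristles down: a block 84 x 32 mm, 40 mm high in all; brown wooden back on the upper 20 mm (grip this, across its 32 mm width), short yellow bristles on the lower 20 mm, which splay a few mm beyond the block. About 70 g. The point is at its centre, 20 mm above its underside; x along its length, y across its width, z up.
- brush_red_mid (a point): Scrubbing brush lying bristles down: a block 84 x 32 mm, 40 mm high in all; red plastic back on the upper 20 mm (grip this, across its 32 mm width), short yellow bristles on the lower 20 mm, which splay a few mm beyond the block. About 70 g. The point is at its centre, 20 mm above its underside; x along its length, y across its width, z up.
- soap_green_mid (a point): Bar of soap, green, hard and dry: 80 x 48 mm, 30 mm high, about 150 g, lying flat. The point is at its centre, 15 mm above its underside; x along its length, y across its width (grip across the 48 mm), z up.
- soap_pink_mid (a point): Bar of soap, pink, hard and dry: 80 x 48 mm, 30 mm high, about 150 g, lying flat. The point is at its centre, 15 mm above its underside; x along its length, y across its width (grip across the 48 mm), z up.
- plug_mid (a point): Black rubber drain plug, 40 mm high, about 60 g: a round disc 50 mm across and 16 mm thick with a round upright knob on it, 22 mm across and 24 mm high with a steel band near its top (grip the knob). The point is on its axis, 20 mm above its underside; z up.
- brush_tray: Blue plastic tray, the place for brushes, fixed to the slab: 120 mm along its x by 160 mm along its y outside, walls 4 mm thick and 20 mm high, inner floor 4 mm above its underside. Both brushes fit side by side, each lying along the tray's x, one about 38 mm to either side of the middle in y. Origin: centre of its underside, on the slab.
- soap_dish: White plastic soap dish with grey stripes on its floor, the place for soap, fixed to the slab: 120 mm along its x by 160 mm along its y outside, walls 4 mm thick and 14 mm high, inner floor 4 mm above its underside. Both bars fit side by side, each lying along the dish's x, one about 38 mm to either side of the middle in y. Origin: centre of its underside, on the slab.
- bowl: Stainless steel bowl, the place for the drain plug, fixed to the slab: 160 mm across the rim, 55 mm high, wall 3 mm, flat inner floor about 80 mm across, 4 mm above its underside. Origin: centre of its underside, on the slab.
- stone_mid (a point): Round grey pumice stone, 66 mm across, 31 mm high, lying among the things to sort; it stays where it is. The point is at its centre, about 15 mm above the slab.
Not all that is in view belongs to the job. Leave any orange or purple look-alike of the part that bears brush_wood_mid alone.

How it is judged:
At the end, for the whole second after the job is handed in: Brushes in the blue tray, bristles down, and soap in the white dish, each flat on its floor (centre within 45 mm in x, 65 mm in y of the middle, within 6 mm of resting height, tilt under 0.12 rad); plug in the bowl (within 45 mm of its axis, centre under 45 mm up); all five at rest (x of brush_wood_mid in the frame of brush_tray between -0.045 and 0.045 m and y of brush_wood_mid in the frame of brush_tray between -0.065 and 0.065 m and z of brush_wood_mid in the frame of brush_tray between 0.01 and 0.03 m and angle between each of brush_wood_mid, brush_red_mid's own z axis and vertical below 0.12 rad and x of brush_red_mid in the frame of brush_tray between -0.045 and 0.045 m and y of brush_red_mid in the frame of brush_tray between -0.065 and 0.065 m and z of brush_red_mid in the frame of brush_tray between 0.01 and 0.03 m and x of soap_green_mid in the frame of soap_dish between -0.045 and 0.045 m and y of soap_green_mid in the frame of soap_dish between -0.065 and 0.065 m and z of soap_green_mid in the frame of soap_dish between 0.01 and 0.025 m and angle between the z axis of each of soap_green_mid, soap_pink_mid and the z axis of soap_dish, either way round below 0.12 rad and x of soap_pink_mid in the frame of soap_dish between -0.045 and 0.045 m and y of soap_pink_mid in the frame of soap_dish between -0.065 and 0.065 m and z of soap_pink_mid in the frame of soap_dish between 0.01 and 0.025 m and horizontal distance between plug_mid and bowl below 0.045 m and z of plug_mid in the frame of bowl below 0.045 m and linear speed of each of brush_wood, brush_red, soap_green, soap_pink, plug below 0.02 m/s and angular speed of each of brush_wood, brush_red, soap_green, soap_pink, plug below 0.3 rad/s); the robot touches nothing.
It fails at once if the grey stone is moved by more than 30 mm (distance of stone_mid from where it was at the start of the episode above 0.03 m).
It fails at once if one of the five things is dropped (falls free faster than 0.9 m/s, a drop of over 4 cm) ((linear speed of brush_wood above 0.9 m/s and contact force between brush_wood and the fingers below 0.05 N) or (linear speed of brush_red above 0.9 m/s and contact force between brush_red and the fingers below 0.05 N) or (linear speed of soap_green above 0.9 m/s and contact force between soap_green and the fingers below 0.05 N) or (linear speed of soap_pink above 0.9 m/s and contact force between soap_pink and the fingers below 0.05 N) or (linear speed of plug above 0.9 m/s and contact force between plug and the fingers below 0.05 N)).
It also fails if it takes over 128 s, if anything falls off the work surface, if the arm or the gripper's body presses on something with over 40 N, if the wrist force passes 120 N, or if a joint passes its speed limit or range.

## Working session

There is one attempt and no reset: what is moved stays moved. The work goes in short steps, each a Python script; the robot and the scene stay as the last script left them, time stands still between calls to the robot, and variables do not carry over. Pictures are saved under pics/ and viewed, about 12 in all and at most 16, crops included, and the job is handed in when it is done.

```bash
mkdir -p pics; ls; python3 - <<'E'
from bench import env, claw, kin, optics
import cv2, numpy as np
np.set_printoptions(precision=4,suppress=True)
for n in ("top","side"):
    im=optics.read_camera(n); cv2.imwrite(f"pics/{n}0.png",im[:,:,::-1])
    print(n,optics.camera_info(n))
print(optics.camera_info("wrist")); print(env.get_obs(), env.grip_depth)
E
```

```text
pics
top {'intrinsics': array([[498.7069,   0.    , 325.5041],
       [  0.    , 498.7069, 196.0957],
       [  0.    ,   0.    ,   1.    ]]), 'dist': array([-0.0318,  0.    ,  0.    ,  0.    ,  0.    ]), 'rvec': array([ 2.1997, -2.1692,  0.0785]), 'tvec': array([-0.0144,  0.4909,  1.0987])}
side {'intrinsics': array([[402.3979,   0.    , 323.4359],
       [  0.    , 402.3979, 192.7801],
       [  0.    ,   0.    ,   1.    ]]), 'dist': array([0.0012, 0.    , 0.    , 0.    , 0.    ]), 'rvec': array([ 2.36  , -0.3148,  0.1352]), 'tvec': array([-0.4657,  0.132 ,  0.8572])}
{'intrinsics': array([[316.692 ,   0.    , 316.4227],
       [  0.    , 316.692 , 204.026 ],
       [  0.    ,   0.    ,   1.    ]]), 'dist': array([-0.0114,  0.    ,  0.    ,  0.    ,  0.    ]), 'T_tool_cam': array([[ 0.0004, -0.9658, -0.2592,  0.0659],
       [ 1.    ,  0.0003,  0.0002, -0.0003],
       [-0.0002, -0.2592,  0.9658, -0.1771],
       [ 0.    ,  0.    ,  0.    ,  1.    ]])}
{'time': 0.1, 'joints': array([ 1.4415,  0.5083, -0.2375,  1.501 ,  0.1257,  1.1489, -0.1548]), 'joint_vel': array([-0.0004, -0.0015, -0.0012, -0.0015, -0.0001, -0.0001, -0.0001]), 'joint_efforts': array([ -0.005 , -62.1829,  -2.1946, -25.0204,   0.0125,   0.0078,
         0.    ]), 'tcp_pos': array([ 0.1452, -0.6074,  0.1942]), 'orientation': array([[ 0.9726,  0.2326, -0.0004],
       [ 0.2326, -0.9726,  0.0016],
       [-0.    , -0.0016, -1.    ]]), 'force': array([0.1864, 1.3232, 0.1991]), 'wrist_torque': array([-0.0031,  0.0343,  0.0239]), 'width': 0.08533350770957857} 0.0187
```

View pics/top0.png

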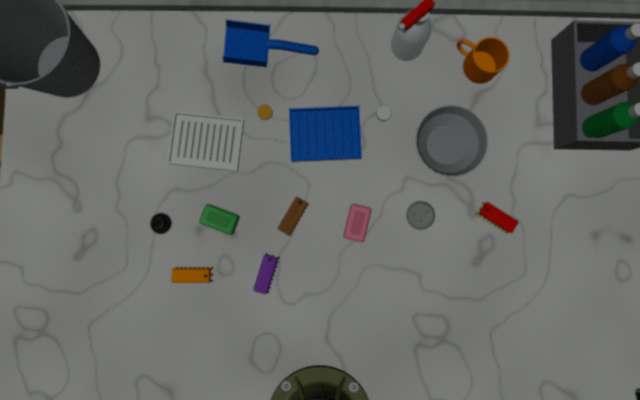

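View pics/side0.png

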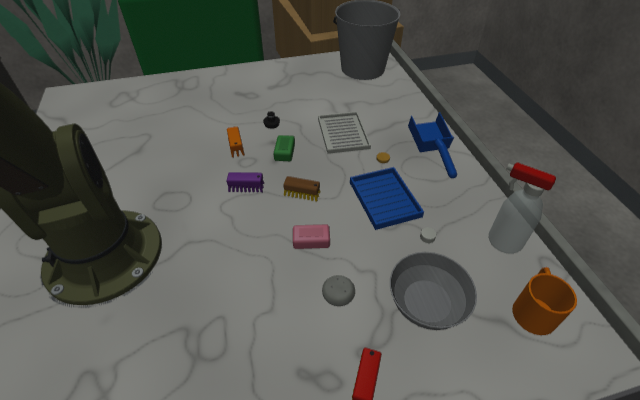

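```bash
cat > h.py <<'E'
from bench import env, claw, kin, optics
import cv2, numpy as np
np.set_printoptions(precision=4,suppress=True)
def rays(uv,name,obs=None):
    i=optics.camera_info(name)
    n=cv2.undistortPoints(np.float64(uv).reshape(-1,1,2),i["intrinsics"],i["dist"]).reshape(-1,2)
    d=np.c_[n,np.ones(len(n))]
    if name=="wrist":
        T=i["T_tool_cam"];R=obs["orientation"]
        return R@T[:3,3]+obs["tcp_pos"], d@(R@T[:3,:3]).T
    R=cv2.Rodrigues(i["rvec"])[0]
    return -R.T@i["tvec"], d@R
def plane(uv,z,name,obs=None):
    o,d=rays(uv,name,obs); return (o+d*((z-o[2])/d[:,2])[:,None])[:,:2]
HUE=dict(red=(0,5),wood=(6,14),orange=(8,16),green=(45,80),pink=(165,177),blue=(105,122))
def rect(im,lo,hi,z,name,obs=None,seed=None,k=3):
    """centre, (long,short), angle of long axis (deg) of the blob nearest seed px (else the biggest)"""
    m=cv2.inRange(cv2.cvtColor(im,cv2.COLOR_RGB2HSV),lo,hi)
    m=cv2.morphologyEx(m,cv2.MORPH_CLOSE,np.ones((k,k),np.uint8))
    cs=[c for c in cv2.findContours(m,cv2.RETR_EXTERNAL,cv2.CHAIN_APPROX_NONE)[0] if cv2.contourArea(c)>60]
    if seed is None: c=max(cs,key=cv2.contourArea)
    else: c=max(cs,key=lambda c:cv2.pointPolygonTest(c,tuple(map(float,seed)),True))
    p=plane(c.reshape(-1,2)+0.0,z,name,obs)
    (x,y),(w,h),a=cv2.minAreaRect((p*1000).astype(np.float32))
    if w<h: w,h,a=h,w,a+90
    return np.array([x,y])/1000,(w,h),(a+90)%180-90
E
python3 - <<'E'
from h import *
im=cv2.imread("pics/top0.png")[:,:,::-1].copy()
hsv=cv2.cvtColor(im,cv2.COLOR_RGB2HSV)
S=dict(wood=(293,216),red=(498,219),green=(220,219),pink=(358,223),tray=(325,140),plug=(160,226),dish=(175,155),marble=(330,300),bowl=(450,140),stone=(420,215))
for k,s in S.items(): print(k,hsv[s[1],s[0]],plane([s],.03,"top")[0])
c=im[170:300,140:530];cv2.imwrite("pics/c1.png",np.clip(cv2.resize(c,None,fx=2.05,fy=2.05,interpolation=2)[:,:,::-1]*1.6,0,255).astype(np.uint8))
for k,z in (("wood",.04),("red",.04),("green",.03),("pink",.03),("tray",.02)):
    h=hsv[S[k][1],S[k][0]].astype(int)
    print(k,rect(im,(max(h[0]-6,0),90 if k!="pink" else 40,30),(min(h[0]+6,179),255,255),z,"top",seed=S[k]))
s=cv2.imread("pics/side0.png")
cv2.imwrite("pics/c2.png",np.clip(cv2.resize(s[90:400,200:480],None,fx=1.9,fy=1.9,interpolation=2)*1.6,0,255).astype(np.uint8))
E
```

```text
wood [ 16 188  76] [0.4451 0.0636]
red [  1 255 122] [ 0.4446 -0.3903]
green [ 62 143  89] [0.4361 0.2249]
pink [173 114 121] [ 0.4316 -0.08  ]
tray [107 225  95] [ 0.6157 -0.0047]
plug [120  18  28] [0.4187 0.3576]
dish [ 50  11 136] [0.5775 0.3299]
marble [ 45   8 121] [ 0.2628 -0.0205]
bowl [90  9 87] [ 0.6199 -0.2843]
stone [55 17 89] [ 0.4512 -0.217 ]Traceback (most recent call last):
  File "<stdin>", line 9, in <module>
  File "h.py", line 18, in rect
    m=cv2.inRange(cv2.cvtColor(im,cv2.COLOR_RGB2HSV),lo,hi)
cv2.error: OpenCV(4.12.0) :-1: error: (-5:Bad argument) in function 'inRange'
> Overload resolution failed:
>  - lowerb is not a numerical tuple
>  - Expected Ptr<cv::UMat> for argument 'lowerb'
```

View pics/c1.png

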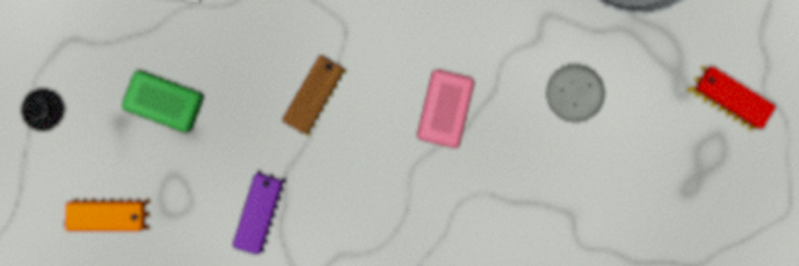

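```bash
python3 - <<'E'
from h import *
im=cv2.imread("pics/top0.png")[:,:,::-1].copy()
hsv=cv2.cvtColor(im,cv2.COLOR_RGB2HSV)
S=dict(wood=(293,216,.04),red=(498,219,.04),green=(220,219,.03),pink=(358,223,.03),tray=(325,140,.02))
for k,s in S.items():
    h=int(hsv[s[1],s[0],0])
    print(k,rect(im,(max(h-5,0),60,30),(min(h+5,179),255,255),s[2],"top",seed=s[:2]))
# plug (dark), bowl, dish
print("plug",rect(im,(0,0,0),(179,255,50),.016,"top",seed=(160,223)))
print("stone",plane([(420.5,215)],.015,"top"))
dc=[(176,113.5),(243.5,120),(238,170.5),(169,164)]
p=plane(dc,.014,"top");print("dish",p,p.mean(0),np.linalg.norm(np.diff(p,axis=0),axis=1))
print("bowl rim pts",plane([(417,140),(487.5,140),(452,106),(452,175)],.055,"top"))
s=cv2.imread("pics/top0.png")[95:185,160:500]
cv2.imwrite("pics/c3.png",np.clip(cv2.resize(s,None,fx=2.35,fy=2.35,interpolation=2)*1.5,0,255).astype(np.uint8))
q=env.get_obs()["joints"]
E
```

```text
wood (array([0.4451, 0.0639]), (81.78909301757812, 32.54080581665039), -29.029956817626953)
red (array([ 0.4489, -0.3886]), (85.09558868408203, 32.74243927001953), 58.60292434692383)
green (array([0.4361, 0.2278]), (79.9453125, 46.559837341308594), 70.80142974853516)
pink (array([ 0.4327, -0.0776]), (78.07266235351562, 47.19429397583008), -12.772750854492188)
tray (array([ 0.6335, -0.004 ]), (160.95938110351562, 122.26947784423828), -86.75913071632385)
plug (array([0.4256, 0.3614]), (43.12116622924805, 40.30404281616211), -89.11363357305527)
stone [[ 0.4517 -0.2209]]
dish [[0.6755 0.3362]
 [0.6622 0.1814]
 [0.5464 0.1907]
 [0.5592 0.3478]] [0.6108 0.264 ] [0.1554 0.1161 0.1575]
bowl rim pts [[ 0.614  -0.2057]
 [ 0.6164 -0.3605]
 [ 0.6909 -0.283 ]
 [ 0.5382 -0.282 ]]
```

View pics/c3.png

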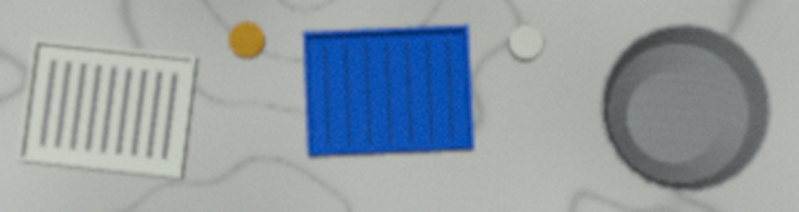

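```bash
cat >> h.py <<'E'
def Rz(a):
    c,s=np.cos(np.radians(a)),np.sin(np.radians(a))
    return np.array([[c,s,0],[s,-c,0],[0,0,-1.]])
def best(p,a):
    """the half turn needing the least joint motion"""
    q0=env.get_obs()["joints"]; o=[]
    for b in (a,a+180):
        q=kin.ik(np.array(p),Rz(b))
        if q is not None: o.append((np.abs(np.array(q)-q0).max(),b))
    return Rz(min(o)[1])
ZT=.16
def over(xy,a,z=ZT):
    R=best([*xy,z],a); env.movep(np.array([*xy,z]),R); return R
def pick(xy,a,rel,op):
    claw.command_gripper(op)
    env.servo_line(np.array([*xy,rel]),Rz(a) if False else None,rate=.15)
    claw.command_gripper(0.0); o=env.get_obs(); print("grip w",o["width"],"tcp",o["tcp_pos"],"t",o["time"])
    env.servo_line(np.array([*xy,ZT]),rate=.2)
    o=env.get_obs(); print("lifted w",o["width"],"F",o["force"])
def place(xy,a,z,op):
    over(xy,a); print("w",env.get_obs()["width"])
    env.servo_line(np.array([*xy,z+.03]),rate=.2)
    env.servo_line(np.array([*xy,z]),rate=.04); env.wait(.2)
    o=env.get_obs(); print("down tcp",o["tcp_pos"],"F",o["force"])
    claw.command_gripper(op); env.wait(.1)
    env.servo_line(np.array([*xy,ZT]),rate=.2)
    print("t",env.get_obs()["time"])
def slot(c,a,y):
    """point at y along the y axis of a holder at c whose x axis is at angle a"""
    a=np.radians(a); return np.array(c)+y*np.array([-np.sin(a),np.cos(a)])
TRAY=((.6335,-.004),3.2); DISH=((.6108,.264),-4.9); BOWL=(.615,-.283)
E
sed -i 's/Rz(a) if False else None,//' h.py
python3 - <<'E'
from h import *
q=env.get_obs()["joints"]
for n,p,a in (("red",(.4489,-.3886),58.6),("pink",(.4327,-.0776),-12.8),("wood",(.4451,.0639),-29),("green",(.4361,.2278),70.8),("plug",(.4256,.3614),0),
  ("t1",slot(*TRAY,37),3.2),("d1",slot(*DISH,36),-4.9),("d2",slot(*DISH,-36),-4.9),("bowl",BOWL,0)):
  for z in (ZT,.012): print(n,z,[kin.ik(np.array([*p,z]),Rz(b)) for b in (a,a+180)])
over((.4489,-.3886),58.6)
o=env.get_obs(); im=optics.read_camera("wrist"); cv2.imwrite("pics/w1.png",im[:,:,::-1])
print(o["tcp_pos"],o["time"]); print(rect(im,(0,150,40),(4,255,255),.04,"wrist",o))
E
```

```text
red 0.16 [array([ 0.9731,  0.5123, -0.4761,  1.6367,  0.2611,  1.0563, -0.1281]), array([ 0.4824,  0.4989,  0.2995,  1.6435, -0.166 ,  1.0242, -2.8556])]
red 0.012 [array([ 0.9057,  0.6744, -0.3755,  1.7988,  0.3488,  0.7341, -0.2048]), array([ 0.4732,  0.6784,  0.3227,  1.8047, -0.3109,  0.7084, -2.7224])]
pink 0.16 [array([ 0.5374,  0.2863, -0.5363,  2.0114,  0.1866,  0.891 , -1.8933]), array([ 0.9239,  0.4221, -1.1235,  2.0076,  0.4568,  0.9926,  0.9222])]
pink 0.012 [array([ 0.29  ,  0.5009, -0.2393,  2.1997,  0.256 ,  0.4662, -1.9448]), array([ 0.6568,  0.5976, -0.7954,  2.1954,  0.7398,  0.6386,  0.6711])]
wood 0.16 [array([ 0.3621,  0.3341, -0.7448,  1.9875,  0.2823,  0.9238, -2.6045]), array([ 0.5409,  0.4065, -1.0271,  1.9858,  0.4199,  0.9794,  0.3729])]
wood 0.012 [array([-0.015 ,  0.5119, -0.2606,  2.1747,  0.274 ,  0.4851, -2.564 ]), array([ 0.1594,  0.5427, -0.5168,  2.1725,  0.5142,  0.5455,  0.3212])]
green 0.16 [array([ 0.1552,  0.4779, -1.0132,  1.8888,  0.4705,  1.037 , -1.3917]), array([ 0.2527,  0.5667, -1.2244,  1.8879,  0.5958,  1.1194,  1.6051])]
green 0.012 [
[... 312 characters left out ...]
rray([-0.4984,  0.6364, -0.3879,  1.8948,  0.3656,  0.68  , -2.676 ]), array([-0.0721,  0.9262, -1.2267,  1.8896,  0.9972,  1.1103, -0.1369])]
t1 0.16 [None, None]
t1 0.012 [None, None]
d1 0.16 [None, None]
d1 0.012 [None, None]
d2 0.16 [None, None]
d2 0.012 [None, None]
bowl 0.16 [array([ 0.5553,  0.6196, -0.2894,  1.3978,  0.1825,  1.1505, -1.3285]), array([ 0.8815,  0.76  , -0.9728,  1.3928,  0.6293,  1.3146,  1.4534])]
bowl 0.012 [array([ 0.5238,  0.7594, -0.2284,  1.5584,  0.2094,  0.8479, -1.3537]), array([ 0.8578,  0.9013, -0.8924,  1.5534,  0.7704,  1.0688,  1.3356])]
[ 0.4475 -0.3905  0.1599] 1.5
(array([ 0.4512, -0.3881]), (80.94805908203125, 29.426593780517578), 58.30311965942383)
```

View pics/w1.png

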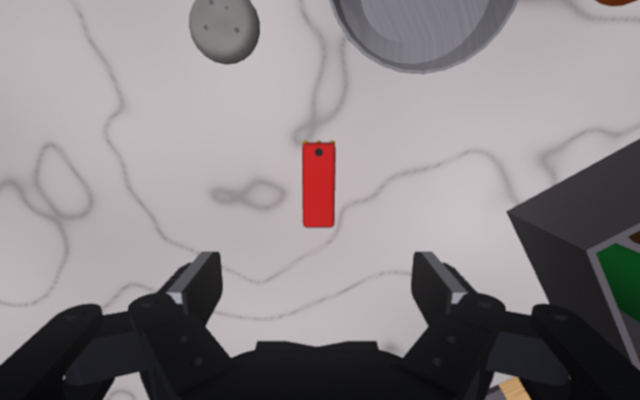

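```bash
python3 - <<'E'
from h import *
p=(.450,-.3884)
over(p,58.4)
pick(p,58.4,.016,.062)
im=optics.read_camera("wrist"); cv2.imwrite("pics/w2.png",im[:,:,::-1])
place(slot(*TRAY,-.037),3.2,.016+.004+.001,.048)
env.wait(.3);o=env.get_obs(); im=optics.read_camera("wrist"); cv2.imwrite("pics/w3.png",im[:,:,::-1])
print(rect(im,(0,150,40),(4,255,255),.044,"wrist",o))
print("tray",rect(im,(100,90,40),(120,255,255),.02,"wrist",o))
E
```

```text
grip w -4.952265915177087e-05 tcp [ 0.45   -0.3884  0.016 ] t 3.8833
lifted w -2.938962039410751e-06 F [-0.0043  1.3242 -0.4386]
w -0.00019916996220552155
down tcp [ 0.6357 -0.0409  0.0212] F [-0.2391 -0.6205 -0.5621]
t 9.5167Traceback (most recent call last):
  File "<stdin>", line 8, in <module>
  File "h.py", line 21, in rect
    if seed is None: c=max(cs,key=cv2.contourArea)
                       ~~~^^^^^^^^^^^^^^^^^^^^^^^^
ValueError: max() iterable argument is empty
```

View pics/w3.png

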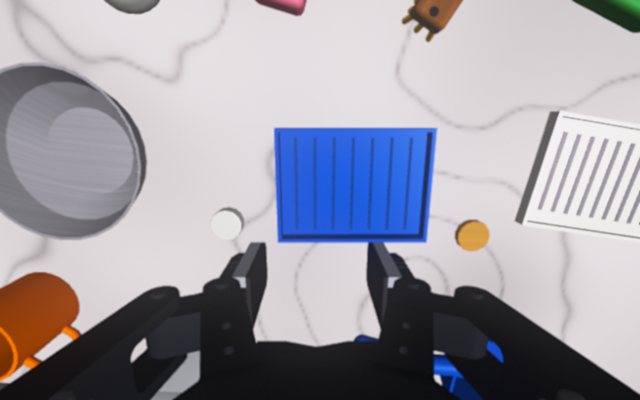

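```bash
python3 - <<'E'
from h import *
im=optics.read_camera("top")
print(rect(im,(0,200,40),(6,255,255),.04,"top",seed=(498,219)))
a=cv2.imread("pics/w2.png"); b=im[:,:,::-1]
cv2.imwrite("pics/c4.png",np.hstack([cv2.resize(a,(400,250)),cv2.resize(b[150:300,400:640],(400,250))]))
E
```

```text
(array([ 0.9111, -0.2122]), (81.0590591430664, 25.17894744873047), -48.2684211730957)
```

View pics/c4.png

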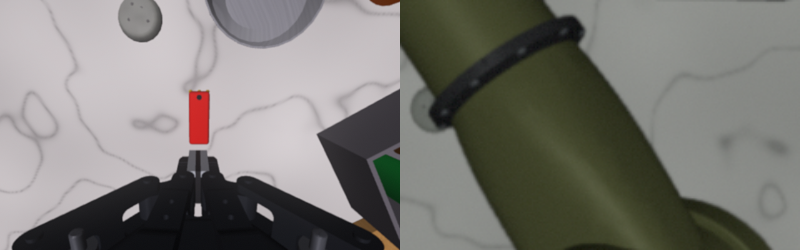

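```bash
python3 - <<'E'
from h import *
im=cv2.imread("pics/w2.png")[:,:,::-1].copy()
for b in (58.4,238.4):
  o=dict(tcp_pos=np.array([.45,-.3884,.16]),orientation=Rz(b)); print(rect(im,(0,150,40),(4,255,255),.04,"wrist",o))
o=env.get_obs(); im=cv2.imread("pics/w3.png")[:,:,::-1].copy(); print(o["tcp_pos"],o["orientation"])
print("tray",rect(im,(100,90,40),(120,255,255),.02,"wrist",o,seed=(350,180)))
claw.command_gripper(.085); print(env.get_obs()["width"])
over((.450,-.3884),58.4); env.wait(.3)
print(env.get_obs()["tcp_pos"],env.get_obs()["orientation"])
env.servo_line(np.array([.45,-.3884,.07]),rate=.15)
o=env.get_obs();im=optics.read_camera("wrist"); s=optics.read_camera("side");t=optics.read_camera("top")
print(rect(im,(0,150,40),(4,255,255),.04,"wrist",o), env.get_obs()["time"])
cv2.imwrite("pics/c5.png",np.vstack([np.hstack([cv2.resize(x[:,:,::-1],(400,250)) for x in (im,t)]),cv2.resize(s[:,:,::-1][150:400],(800,312))]))
E
```

```text
(array([ 0.4518, -0.3892]), (81.33598327636719, 29.515396118164062), 58.3009147644043)
(array([ 0.4482, -0.3876]), (81.33599090576172, 29.515380859375), 58.3009033203125)
[ 0.6354 -0.0409  0.1595] [[-0.9984 -0.0559 -0.0008]
 [-0.0559  0.9984  0.0002]
 [ 0.0008  0.0003 -1.    ]]
tray (array([ 0.6422, -0.0026]), (159.0414276123047, 131.4374542236328), -86.7341537475586)
0.08507230983014913
[ 0.4505 -0.3878  0.1599] [[ 0.5227  0.8525  0.    ]
 [ 0.8525 -0.5227  0.0003]
 [ 0.0003 -0.0001 -1.    ]]
(array([ 0.4516, -0.3874]), (80.99884796142578, 29.736940383911133), 58.39448165893555) 13.0417
```

View pics/c5.png

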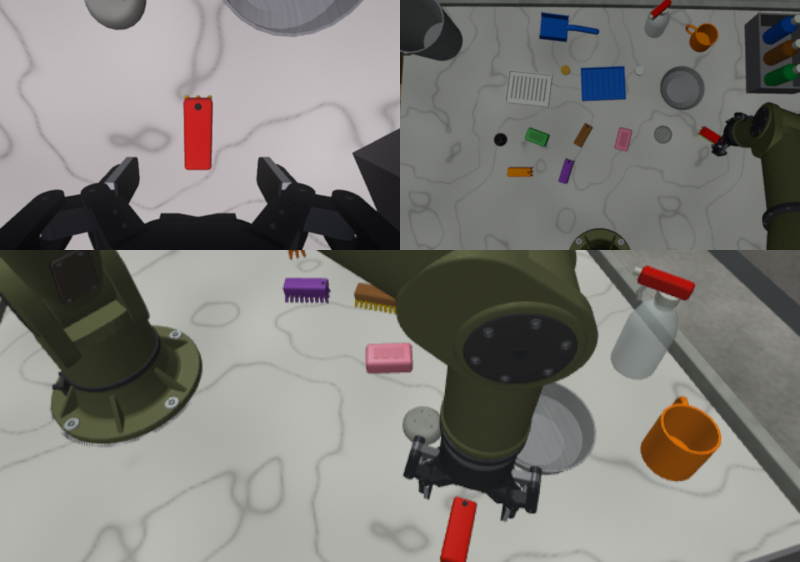

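```bash
python3 - <<'E'
from h import *
o=env.get_obs(); R=o["orientation"]; p=o["tcp_pos"]; print(p)
for n in ("side","top"):
    i=optics.camera_info(n)
    pts=np.array([p+R@np.array([0,s*.0425,-.013]) for s in (1,-1)]+[p]+[[.4505,-.388,.04],[.4505,-.388,0]])
    print(n,cv2.projectPoints(pts,i["rvec"],i["tvec"],i["intrinsics"],i["dist"])[0].reshape(-1,2))
s=optics.read_camera("side"); t=optics.read_camera("top")
print(rect(s,(0,200,40),(5,255,255),.04,"side",seed=(370,378)))
a=cv2.resize(s[:,:,::-1][300:400,300:460],(640,400),interpolation=2)
b=cv2.resize(t[:,:,::-1][160:280,450:610],(533,400),interpolation=2)
cv2.imwrite("pics/c6.png",np.vstack([a,cv2.copyMakeBorder(b,0,0,0,107,0)])[:800])
cv2.imwrite("pics/c6.png",np.hstack([cv2.resize(a,(440,275)),cv2.resize(b,(360,275))]))
E
```

```text
[ 0.4507 -0.3888  0.0712]
side [[397.623  369.3897]
 [343.5733 353.7019]
 [369.5132 364.6845]
 [367.5167 371.5807]
 [365.5079 380.3516]]
top [[516.358  198.4409]
 [495.7603 232.5056]
 [503.9125 215.6214]
 [498.4813 216.1777]
 [492.4189 216.741 ]]
(array([ 0.4476, -0.3923]), (83.60005950927734, 29.77194595336914), 58.3189697265625)
```

View pics/c6.png

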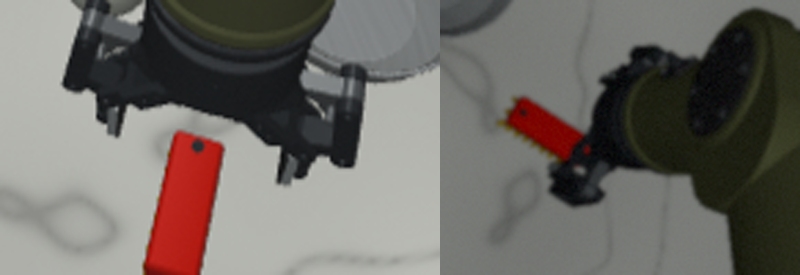

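```bash
python3 - <<'E'
from h import *
claw.command_gripper(0)
env.servo_line(np.array([.45,-.3884,.12]),rate=.2)
R=over((.36,-.36),58.4,.12)
env.servo_line(np.array([.36,-.36,.02]),rate=.15); env.wait(.3)
f0=env.get_obs()["force"][2]; z=.02
o=env.get_obs(); im=optics.read_camera("wrist"); cv2.imwrite("pics/w4.png",im[150:350,220:420,::-1])
s=optics.read_camera("side"); cv2.imwrite("pics/s4.png",s[:,:,::-1])
while z>-.045:
    z-=.003; env.servo_line(np.array([.36,-.36,z]),rate=.03); o=env.get_obs()
    if abs(o["force"][2]-f0)>2.5: break
print("contact",z,o["tcp_pos"],o["force"],f0,o["time"])
env.servo_line(np.array([.36,-.36,.05]),rate=.15)
a=cv2.resize(cv2.imread("pics/w4.png"),(400,400)); b=cv2.resize(s[:,:,::-1][250:400,220:370],(400,400))
cv2.imwrite("pics/c7.png",np.hstack([a,b]))
i=optics.camera_info("side"); print(cv2.projectPoints(np.array([[.36,-.36,.02],[.36,-.36,.045]]),i["rvec"],i["tvec"],i["intrinsics"],i["dist"])[0].reshape(-1,2))
E
```

```text
contact -0.037 [ 0.3603 -0.3603 -0.0362] [-1.5943  1.5465 11.6211] -0.8405797594704179 20.7417
[[309.533  374.0229]
 [309.2453 368.3502]]
```

View pics/c7.png

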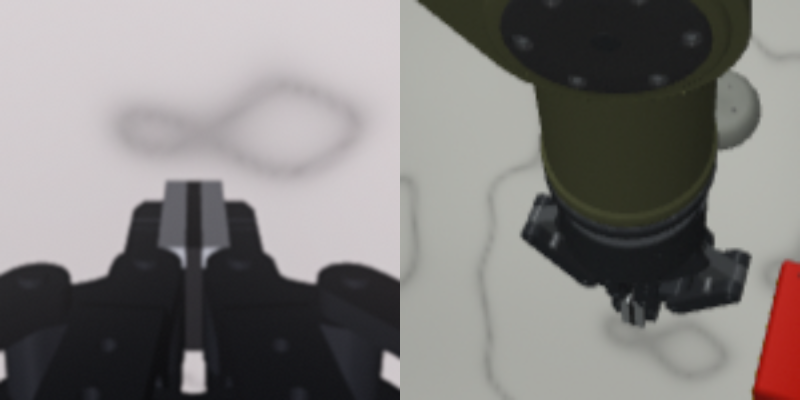

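```bash
cat >> h.py <<'E'
# measured: shut fingers touch the slab at reported TCP z = -0.035
OFF=-.034; ZT=.12
_p,_l=pick,place
def pick(xy,a,rel,op): _p(xy,a,rel+OFF,op); return env.get_obs()["width"]
def place(xy,a,rel,op): _l(xy,a,rel+.005+OFF,op)
TRAY=((.635,-.0035),3.2)
E
python3 - <<'E'
from h import *
p=(.450,-.3884)
claw.command_gripper(.062)
over(p,58.4)
w=pick(p,58.4,.016,.062)
if w>.02:
    place(slot(*TRAY,-.037),3.2,.016,.046)
    env.wait(.3);o=env.get_obs(); im=optics.read_camera("wrist"); cv2.imwrite("pics/w5.png",im[:,:,::-1])
    print(rect(im,(0,150,40),(4,255,255),.044,"wrist",o))
else:
    im=optics.read_camera("wrist"); cv2.imwrite("pics/w5.png",im[:,:,::-1])
E
```

```text
grip w 0.03099923380287684 tcp [ 0.4505 -0.3888 -0.017 ] t 24.65
lifted w 0.030792750871511128 F [-0.6144 -0.8236 -1.3083]
w 0.03059235967733367
down tcp [ 0.637  -0.0404 -0.013 ] F [-1.7667 -0.5082  2.4125]
t 30.15Traceback (most recent call last):
  File "<stdin>", line 9, in <module>
  File "h.py", line 21, in rect
    if seed is None: c=max(cs,key=cv2.contourArea)
                       ~~~^^^^^^^^^^^^^^^^^^^^^^^^
ValueError: max() iterable argument is empty
```

View pics/w5.png

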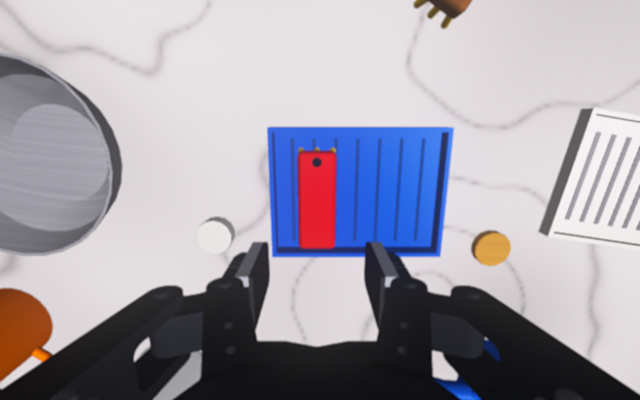

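```bash
python3 - <<'E'
from h import *
TRAY=((.632,-.0035),3.2)
p=(.4451,.0639); over(p,-29)
w=pick(p,-29,.016,.062); assert w>.02
place(slot(*TRAY,.037),3.2,.016,.046)
p=(.4327,-.0776); over(p,-12.8)
w=pick(p,-12.8,.010,.076); assert w>.03
place(slot(*DISH,-.037),-4.9,.010,.057)
env.wait(.2); im=optics.read_camera("wrist"); cv2.imwrite("pics/w6.png",im[:,:,::-1])
E
```

```text
grip w 0.030699364077889306 tcp [ 0.4456  0.0639 -0.0173] t 33.4083
lifted w 0.03094582811951728 F [-0.1434 -0.1093 -1.0271]
w 0.030989024746818992
down tcp [ 0.63    0.0335 -0.0131] F [-0.3013 -0.4389 -0.9217]
t 38.225
grip w 0.046487255161955766 tcp [ 0.433  -0.0777 -0.0232] t 41.3
lifted w 0.04622779494784152 F [-0.0243 -0.8081 -2.3179]
w 0.04627014100504991
down tcp [ 0.6076  0.2272 -0.0191] F [-0.6244 -0.4206  0.5348]
t 46.6917
```

View pics/w6.png

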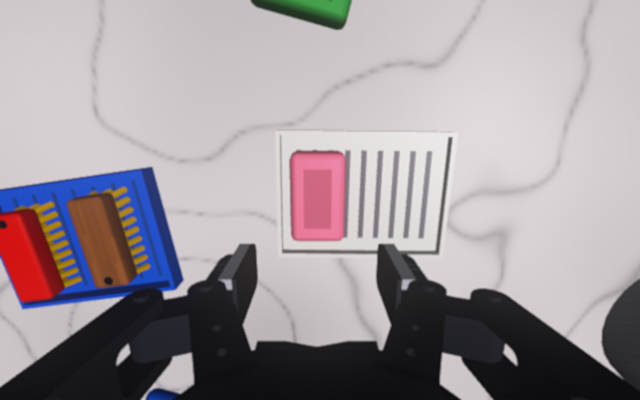

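```bash
python3 - <<'E'
from h import *
p=(.4361,.2278); over(p,70.8)
w=pick(p,70.8,.010,.076); assert w>.03
place(slot(*DISH,.038),-4.9,.010,.057)
claw.command_gripper(.055)
over((.4256,.3614),0); env.wait(.3)
o=env.get_obs(); im=optics.read_camera("wrist"); cv2.imwrite("pics/w7.png",im[:,:,::-1])
print(o["tcp_pos"],o["time"]); 
for k in (45,60): print(rect(im,(0,0,0),(179,255,k),.016,"wrist",o,seed=(316,185)))
E
```

```text
grip w 0.046823694805105454 tcp [ 0.4364  0.2279 -0.0232] t 49.9583
lifted w 0.04655502210289396 F [ 0.4069 -0.4182 -1.4275]
w 0.04634189477222739
down tcp [ 0.614   0.3019 -0.019 ] F [-1.0893 -1.0747  0.2676]
t 54.875
[0.4265 0.3609 0.1595] 56.2167
(array([0.5996, 0.365 ]), (818.021728515625, 212.31597900390625), 89.92146301269531)
(array([0.4253, 0.3634]), (44.36726379394531, 44.01012420654297), 89.92178344726562)
```

View pics/w7.png

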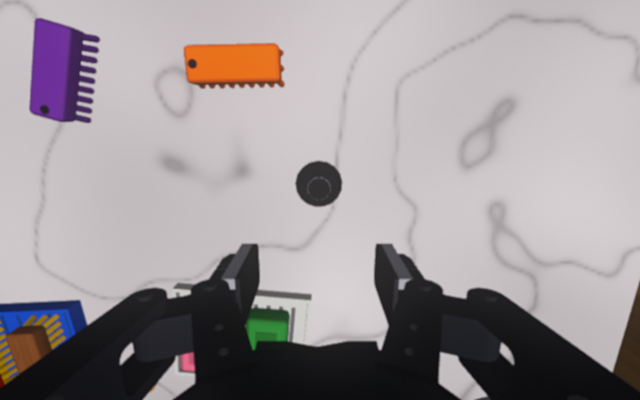

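```bash
python3 - <<'E'
from h import *
p=(.4254,.3626)
w=pick(p,0,.019,.05); assert w>.012
place(BOWL,0,.019,.042)
env.servo_line(np.array([*BOWL,.2]),rate=.2)
env.wait(.2); o=env.get_obs(); im=optics.read_camera("wrist")
env.movep(np.array([.145,-.608,.195]),Rz(13.4)); env.wait(.3)
t=optics.read_camera("top"); print(env.get_obs()["time"])
hsv=cv2.cvtColor(t,cv2.COLOR_RGB2HSV)
print("stone",[hsv[215,420]])
a=cv2.resize(im[:,:,::-1],(320,200)); b=np.clip(cv2.resize(t[80:240,150:520,::-1],(800,346))*1.5,0,255).astype(np.uint8)
cv2.imwrite("pics/c8.png",np.vstack([b,cv2.copyMakeBorder(a,0,0,0,480,0)]))
E
```

```text
grip w 0.019774016326246726 tcp [ 0.4258  0.3629 -0.0142] t 58.1833
lifted w 0.01986457509316918 F [ 0.1362  0.5854 -1.2117]
w 0.019624168621851394
down tcp [ 0.6149 -0.283  -0.01  ] F [-0.9602  0.2909  1.1811]
t 64.6
67.8083
stone [array([53, 12, 87], dtype=uint8)]
```

View pics/c8.png

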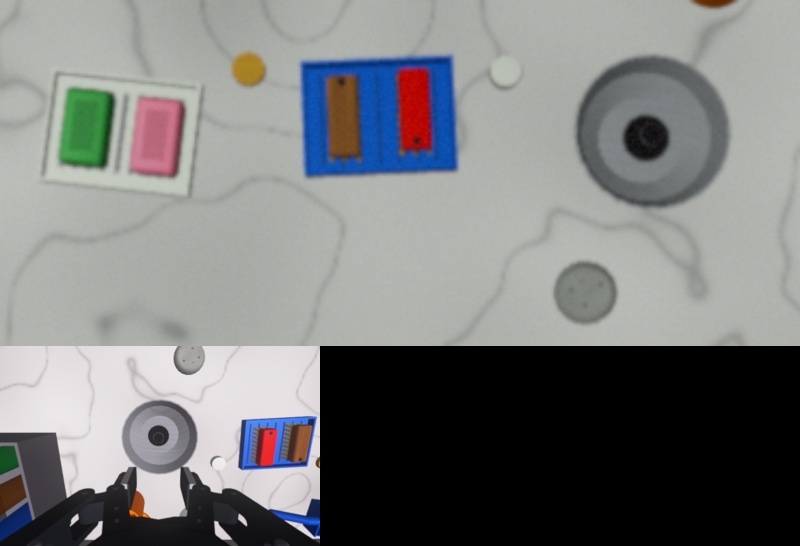

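```bash
python3 - <<'E'
from h import *
t=optics.read_camera("top")
for k,h,s,z in (("red",2,(342,132),.044),("wood",14,(309,134),.044),("green",62,(190,139),.034),("pink",173,(223,142),.034)):
    print(k,rect(t,(max(h-6,0),60,30),(min(h+6,179),255,255),z,"top",seed=s))
env.job_done()
E
```

```text
red (array([ 0.6328, -0.0395]), (83.1083755493164, 28.993247985839844), 2.9527509212493896)
wood (array([0.625 , 0.0319]), (82.741943359375, 28.70363426208496), 1.0175997018814087)
green (array([0.6143, 0.2975]), (79.06842803955078, 49.40332794189453), -5.452873229980469)
pink (array([0.6059, 0.2238]), (79.17424011230469, 48.62512969970703), -5.242195129394531)
the job is handed in; nothing more can be done
```

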